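# Fold open the sample cupboard

### The job

One of the two small sample cupboards on the lab bench has a bifold door made of two panels. Pull that door by its handle until both panels are folded fully open against the side post, then let go and move clear. Leave the other cupboard's one-piece door as it is.

Things in the scene. Friction and masses are not known exactly. Their poses are not given: they have to be found in the camera images.
- bifold (a joint): Opening angle (rad) of the bifold door's first panel about the left-post hinge: 0 shut flat, 1.40 end stop; starts 0.15 to 0.35. Opens clockwise seen from above. Two white panels, each 140 wide, 195 high, 12 thick, tops at 210; the fold comes out towards the robot, the second panel's free edge follows the track to the left post. Pulls with about 2 N, stays where left.
- bifold_handle (a point): Grip point on the bifold's pull: upright dark steel post, 12 diameter, free top; the point is on its axis, 20 below its top, 205 above the bench. Axis 45 in front of the first panel's face (57 in front of the hinge line), 115 along the panel from the hinge, 25 short of the fold. Stand-off arm, 10 thick, 37 below the point. Axes: x into the panel, y along it to the hinge, z up.
- bifold_hinge (a point): Point on the fixed upright hinge line of the first panel, at the left post (robot's view) of its plywood cupboard (310 wide, 200 deep, 220 high, open back), 205 above the bench. Both the handle and the first panel swing about it in level arcs, the handle at radius 128. Axes: x from cupboard front to back, y to its left, z up.
- plain_handle (a point): Grip point of the other cupboard's pull: same post, on a one-piece white door 280 wide hinged at that cupboard's right post, 255 from its hinge; shut or up to 0.2 rad ajar. To be left as it is. The cupboards are the same size and stand side by side, either one on the left.

How it is judged:
At the end, for the whole second after the job is handed in: The bifold door's first panel stands at 1.18 rad (68 degrees) or more, of 1.40 at the stop, with the door at rest (value of joint bifold above 1.18 rad and velocity of joint bifold between -0.05 and 0.05 rad/s); the robot touches nothing.
It fails at once if the one-piece door of the other cupboard was moved (its handle by more than 25 mm) (distance of plain_handle from where it was at the start of the episode above 0.025 m).
It also fails if it takes over 38 s, if anything falls off the work surface, if the arm or the gripper's body presses on something with over 40 N, if the wrist force passes 120 N, or if a joint passes its speed limit or range.

### The arm

A 6-joint arm with a two-finger parallel gripper is mounted at the origin on the work surface. World frame = base frame: x ahead of the robot, y to its left, z up, the work surface at z = 0. Lengths are in m, angles in rad, forces in N, time in s.
With the tool pointing down it reaches from about 0.425 to 0.95 m from the base axis. Payload 3.5 kg.
Tool frame: the origin (TCP) lies midway between the tips of the shut fingers; the grasp point (between the pads) lies 19 mm behind it (robot.hold_point_z is the distance from the TCP to the grasp point, in m); z points along the fingers, y is the direction in which the jaws open and shut (so a half turn about z gives the same grasp; the last joint's range is limited). The gripper opens to 85 mm and grips with 20 to 120 N. Pads are 22 mm wide; open, the fingers measure 114 mm over their backs; the gripper's body (76 mm by 85 mm) begins 54 mm behind the grasp point. The pads swing forward as they close: fully open they stand 13 mm farther back than shut.
Start: joints at [1.162, 0.286, 1.577, -0, 1.279, -0.15], TCP at [0.173, 0.653, 0.231] pointing down, gripper open.
Joint ranges: [-2.77, 2.77], [-0.9, 2.22], [0.21, 2.48], [-1.53, 4.67], [0.24, 2.81], [-2.84, 2.84]. Speed limits (rad/s): [2.79, 2.79, 3.14, 3.14, 3.14, 3.14].

### API

Orientations are given as a unit quaternion [w, x, y, z].
In Python, from station import robot gives the robot as it stands. The module is installed in compiled form; this text tells all that it offers.
- The arm moves only by the tool send_rows, never from a script. Its argument "deltas" is one flat list of numbers, 6 for each row, row after row: the shift along the tool's x, y, z in units of 30 mm (1.0 is 30 mm), then the turn, a rotation vector about the tool's x, y, z in units of 6 degrees (1.0 is 6 degrees). A call has 1 to 5 rows; each row shifts and turns the pose as measured when the row begins, along the tool's axes as they then stand; what a row does not reach is not made up. A row lasts 1/12 s, in which the tool goes at most 41.7 mm and 7.16 degrees, less where a joint would pass 70% of its speed; a pose out of reach is approached as far as the arm can. A call is refused whole if a number of a shift passes 1 or a number of a turn 1, either way. A call with a gripper value outside its range is refused whole. "claw" is the finger opening in mm, from 0 to 85.4, set as the call begins (left out, the last holds). The fingers move at their own pace and stop on an object; "grip_force" is the grip in N (left out, the last holds). Time passes only in rows, so rows that do not move let the fingers close. It gives the time, the measured TCP pose, the force and the opening at its end, in the units of the state.
- robot.get_state(): the state, without advancing time (a new reading comes with each control period).
- robot.camera(name): name is "scene" or "top" or "wrist"; returns the picture (420x560x3 uint8, red, green, blue); there is no depth.
- robot.get_calibration(name): a dict with "K" (3x3 intrinsics, pixels), "view" (4x4, takes a point from world to camera coordinates); the wrist camera has in their place "tool_from_camera" (4x4, takes a point from camera to tool coordinates, whose origin is the TCP and whose axes are the flange's). Camera axes: x right, y up, looking along -z (the intrinsics and any distortion apply to the point x, -y, -z); pixel columns grow to the right and rows downward; lengths in m; the calibration is good to about 2 mm. The wrist camera is an equidistant fisheye: a pixel r from the principal point sees the ray r / f radians off the axis. A picture is of the moment at which its call begins: read the wrist's pose just before it. get_calibration takes no time and is no camera call.
- robot.job_done(): hands the job in, once; it reports no verdict.
The state is a dict: "time": time; "joint_positions": joint angles; "qd": joint speeds; "joint_torque": joint torques, N m; "eef_pos": TCP position; "orientation": TCP orientation; "ft_force": force on the tool from outside, world axes, zero at the start; "moment": the same for the moment, N m; "opening": finger opening in m.
Only numpy, scipy, OpenCV 4.12 (cv2) and the standard library are available. Lean on these libraries where they do the work, as an engineer would, in place of code of your own. Each camera call takes 0.05 s, during which the arm holds its last target.

## Working session

There is one attempt and no reset: what is moved stays moved. The work goes in short steps, Python scripts to look and compute and a tool call to move; the robot and the scene stay as the last step left them, time stands still between calls to the robot, and variables do not carry over. Pictures are saved under pics/ and viewed, and the job is handed in when it is done.

Besides the shell and the picture viewer there is one more tool, called after "Emit:" by a JSON object that holds its "method" and its "body". send_rows: Moves the arm, as the interface text tells. Its arguments: {"type":"object","properties":{"deltas":{"type":"array"},"claw":{"type":"number"},"grip_force":{"type":"number"}},"required":["deltas"]}

```bash
mkdir -p pics
python3 - <<'E'
from station import robot
import cv2,json
for n in ["scene","top"]:
    im=robot.camera(n); cv2.imwrite(f"pics/{n}0.png",im[:,:,::-1]); c=robot.get_calibration(n); print(n,{k:(v.tolist() if hasattr(v,'tolist') else v) for k,v in c.items()})
s=robot.get_state();print(s); print(robot.hold_point_z, robot.get_calibration("wrist"))
E
```

```text
scene {'K': [[456.2954842948206, 0.0, 280.4753928817231], [0.0, 456.2954842948206, 208.35196019294727], [0.0, 0.0, 1.0]], 'view': [[-0.9700880089353547, 0.24274530995746102, 0.0019923386998655372, 0.599084208169147], [-0.21011498183197924, -0.8437405993096935, 0.49391648634791097, 0.10101718297755698], [0.12157692762027619, 0.4787238406118659, 0.8695070644337737, -1.2522030176572805], [0.0, 0.0, 0.0, 1.0]]}
top {'K': [[378.9515879088323, 0.0, 276.24124212730595], [0.0, 378.9515879088323, 206.60506577000865], [0.0, 0.0, 1.0]], 'view': [[-0.0011711424195290604, -0.9998174716207748, 0.01906965828940713, 0.04939620177134095], [0.99206007898531, 0.0012365590166467158, 0.12575877943690156, -0.6153305357871459], [-0.1257594056486197, 0.01906552815003887, 0.9918775516802797, -0.887332235535159], [0.0, 0.0, 0.0, 1.0]]}
{'time': 0.1, 'joint_positions': array([ 1.16201577e+00,  2.87124300e-01,  1.57801594e+00,  6.07695061e-06,
        1.27856694e+00, -1.50037917e-01]), 'qd': array([ 0.00224486, -0.00365997, -0.00306236, -0.0001109 ,  0.00319968,
        0.00206944]), 'joint_torque': array([ 1.0
[... 234 characters left out ...]
, -1.01545665e-03]), 'ft_force': array([-1.04885275, -0.14140847,  0.21579117]), 'moment': array([-0.05219122,  0.02927855, -0.0461386 ]), 'opening': 0.08571548974403814}
0.0187 {'K': array([[325.1922621 ,   0.        , 274.33048535],
       [  0.        , 325.1922621 , 207.47327776],
       [  0.        ,   0.        ,   1.        ]]), 'tool_from_camera': array([[ 1.04952535e-03,  9.61998738e-01,  2.73051876e-01,
         6.91781375e-02],
       [ 9.99999200e-01, -1.20259715e-03,  3.93230888e-04,
        -7.52320879e-04],
       [ 7.06659025e-04,  2.73051245e-01, -9.61999230e-01,
        -1.44257836e-01],
       [ 0.00000000e+00,  0.00000000e+00,  0.00000000e+00,
         1.00000000e+00]])}
```

View pics/scene0.png

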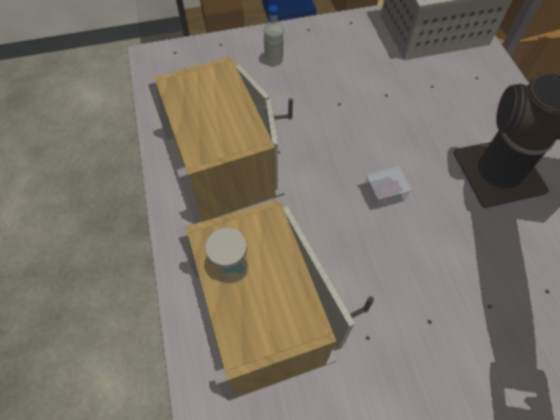

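View pics/top0.png

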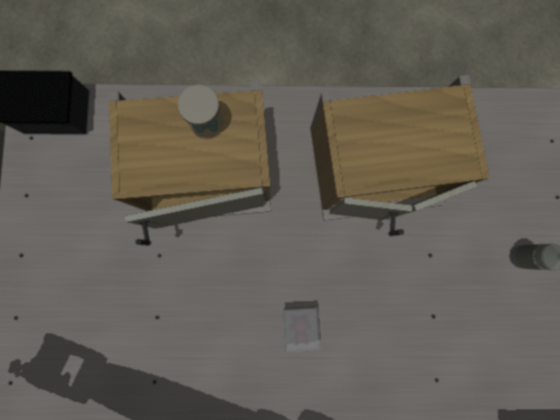

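```bash
cat > h.py <<'E'
import numpy as np
from station import robot
def ray(n,u,v):
    c=robot.get_calibration(n);K=c["K"];V=c["view"];R=V[:3,:3];t=V[:3,3]
    d=np.array([(u-K[0,2])/K[0,0],-(v-K[1,2])/K[1,1],-1.0])
    return -R.T@t, R.T@d
def onz(n,u,v,z):
    o,d=ray(n,u,v); return o+d*(z-o[2])/d[2]
def proj(n,p):
    c=robot.get_calibration(n);K=c["K"];V=c["view"];q=V[:3,:3]@np.array(p)+V[:3,3]
    return K[0,0]*q[0]/-q[2]+K[0,2], K[1,1]*-q[1]/-q[2]+K[1,2]
def tri(a,b):
    (o1,d1),(o2,d2)=ray(*a),ray(*b)
    A=np.stack([d1,-d2],1);s=np.linalg.lstsq(A,o2-o1,rcond=None)[0]
    p,q=o1+s[0]*d1,o2+s[1]*d2; return (p+q)/2,np.linalg.norm(p-q)
E
python3 - <<'E'
import cv2
a=cv2.imread("pics/top0.png")[160:260,310:490]; cv2.imwrite("pics/top0c.png",cv2.convertScaleAbs(cv2.resize(a,None,fx=4.4,fy=4.4,interpolation=cv2.INTER_CUBIC),alpha=1.5))
a=cv2.imread("pics/scene0.png")[50:220,150:310]; cv2.imwrite("pics/scene0c.png",cv2.convertScaleAbs(cv2.resize(a,None,fx=3.5,fy=3.5,interpolation=cv2.INTER_CUBIC),alpha=1.2))
E
```

```text
(no output)
```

View pics/top0c.png

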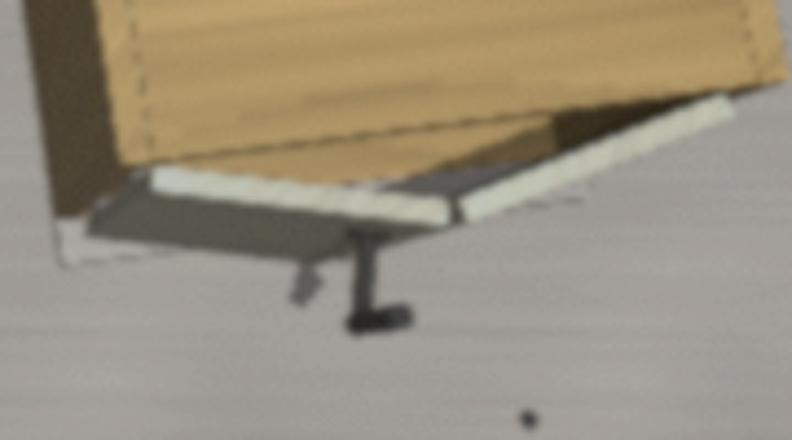

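View pics/scene0c.png

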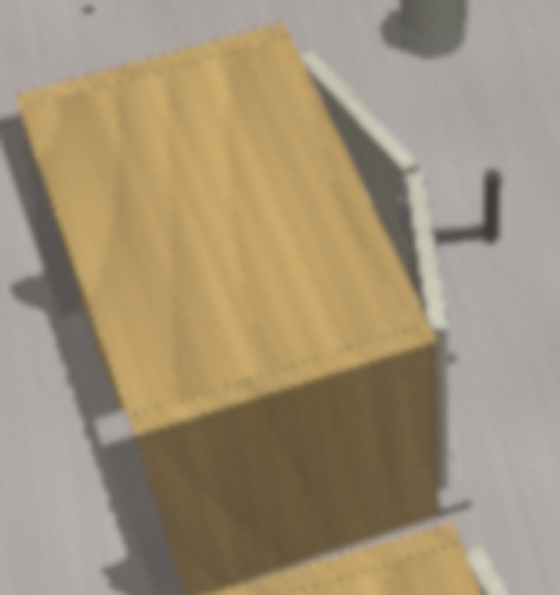

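Run:
```python
from h import *
c=lambda x,y:(310+x/4.4,160+y/4.4)
p=lambda x,y,z:onz("top",*c(x,y),z)
s=lambda x,y:(150+x/3.5,50+y/3.5)
print("post",p(407,314,.225),tri(("top",*c(407,314)),("scene",*s(492,175))))
L=p(120,163,.22);R=p(788,78,.22);print("LF",L,"RF",R,np.linalg.norm(L-R))
print("LF scene",onz("scene",*s(437,343),.22),"RF",onz("scene",*s(285,27),.22))
print("panel ends top", p(152,170,.21),p(152,192,.21),p(448,200,.21),p(448,223,.21),p(462,218,.21),p(733,105,.21))
```

```text
post [ 0.54349032 -0.19226266  0.225     ] (array([ 0.54413167, -0.19495445,  0.2177886 ]), np.float64(0.0004728634491247491))
LF [ 0.61145375 -0.06749251  0.22      ] RF [ 0.65106561 -0.37305415  0.22      ] 0.308118511590686
LF scene [ 0.614897   -0.06400898  0.22      ] RF [ 0.65434053 -0.36719591  0.22      ]
panel ends top [ 0.60979177 -0.08383253  0.21      ] [ 0.59970909 -0.0835913   0.21      ] [ 0.59622739 -0.21859267  0.21      ] [ 0.58569908 -0.21810321  0.21      ] [ 0.58799172 -0.22461292  0.21      ] [ 0.64042883 -0.35255197  0.21      ]
```

The right-hand cupboard has the bifold. I get the hinge at about (0.612, -0.084) and the handle at (0.5435, -0.193). The opening angle comes out at about 0.23 rad, and the cupboard width measures 308 mm against the given 310, so these agree. I'm moving around at height first.

Emit:
{"method": "send_rows", "body": {"deltas": [-0.9,-0.6,-0.5,0,0,0,-0.9,-0.6,-0.5,0,0,0,-0.9,-0.6,-0.5,0,0,0,-0.9,-0.6,-0.5,0,0,0,-0.9,-0.6,-0.3,0,0,0], "claw": 60, "grip_force": 40}}

```text
time: 0.52
eef_pos: [0.2773, 0.5276, 0.2922]
orientation: [-0.004, 0.124, 0.992, -0.008]
ft_force: [0.8, -0.1, -0.1]
opening: 0.0601
```

Emit:
{"method": "send_rows", "body": {"deltas": [-0.9,-0.6,0,0,0,0,-0.9,-0.6,0,0,0,0,-0.9,-0.6,0,0,0,0,-0.9,-0.6,0,0,0,0,-0.9,-0.6,0,0,0,0]}}

```text
time: 0.93
eef_pos: [0.39, 0.4011, 0.2948]
orientation: [-0.003, 0.123, 0.992, -0.006]
ft_force: [0.6, 0.5, -0.4]
opening: 0.0601
```

Emit:
{"method": "send_rows", "body": {"deltas": [-0.5,-0.95,0,0,0,0,-0.5,-0.95,0,0,0,0,-0.5,-0.95,0,0,0,0,-0.5,-0.95,0,0,0,0,-0.5,-0.95,0,0,0,0]}}

```text
time: 1.35
eef_pos: [0.4303, 0.2367, 0.2933]
orientation: [-0.005, 0.123, 0.992, -0.008]
ft_force: [0.8, -0.7, 0.5]
opening: 0.0601
```

Emit:
{"method": "send_rows", "body": {"deltas": [-0.5,-0.95,0,0,0,0,-0.5,-0.95,0,0,0,0,-0.5,-0.95,0,0,0,0,-0.5,-0.95,0,0,0,0,-0.5,-0.95,0,0,0,0]}}

```text
time: 1.77
eef_pos: [0.4668, 0.0722, 0.2927]
orientation: [-0.006, 0.123, 0.992, -0.008]
ft_force: [0.8, 0.2, -0.6]
opening: 0.0604
```

Emit:
{"method": "send_rows", "body": {"deltas": [-0.5,-0.95,0,0,0,0,-0.5,-0.95,0,0,0,0,-0.5,-0.95,0,0,0,0,-0.5,-0.95,0,0,0,0,-0.5,-0.95,0,0,0,0]}}

```text
time: 2.18
eef_pos: [0.5036, -0.0922, 0.2923]
orientation: [-0.007, 0.123, 0.992, -0.008]
ft_force: [0.1, 0.6, -0.4]
opening: 0.0596
```

Emit:
{"method": "send_rows", "body": {"deltas": [-0.55,-0.78,0,0,0,0,-0.55,-0.78,0,0,0,0,-0.55,-0.75,0,0,0,0,-0.45,-0.6,0,0,0,0,0,0,0,0,0,0]}}

```text
time: 2.6
eef_pos: [0.5429, -0.2032, 0.2895]
orientation: [-0.01, 0.127, 0.992, -0.008]
ft_force: [-0.6, 0.6, -0.2]
opening: 0.0598
```

Run:
```python
from h import *
import cv2
s=robot.get_state();print(s["eef_pos"],s["orientation"])
im=robot.camera("wrist"); cv2.imwrite("pics/w1.png",im[:,:,::-1])
```

```text
[ 0.54293317 -0.20319782  0.28948862] [-0.00953401  0.1267486   0.99186039 -0.00754133]
```

View pics/w1.png

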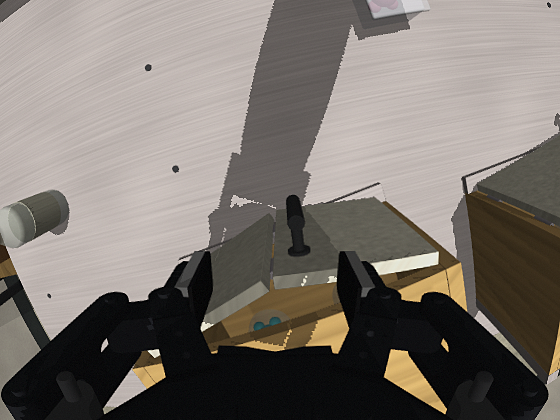

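```bash
cat >> h.py <<'E'
from scipy.spatial.transform import Rotation as Ro
def wcam(s):
    c=robot.get_calibration("wrist");q=s["orientation"];R=Ro.from_quat([q[1],q[2],q[3],q[0]]).as_matrix()
    T=np.eye(4);T[:3,:3]=R;T[:3,3]=s["eef_pos"];return c["K"],T@c["tool_from_camera"]
def wproj(s,p):
    K,M=wcam(s);q=np.linalg.inv(M)@np.array([*p,1]);d=np.array([q[0],-q[1],-q[2]])
    r=np.hypot(d[0],d[1]);th=np.arctan2(r,d[2]);return K[0,2]+K[0,0]*th*d[0]/r,K[1,2]+K[1,1]*th*d[1]/r
def wonz(s,u,v,z):
    K,M=wcam(s);a=(u-K[0,2])/K[0,0];b=(v-K[1,2])/K[1,1];th=np.hypot(a,b)
    d=np.array([np.sin(th)*a/th,-np.sin(th)*b/th,-np.cos(th)]);d=M[:3,:3]@d;o=M[:3,3];return o+d*(z-o[2])/d[2]
E
python3 - <<'E'
from h import *
s=robot.get_state()
for z in (.225,.205,.168,.158): print(z,wproj(s,[.5435,-.193,z]))
print("panel arm root",wproj(s,[.588,-.198,.168]))
print(wonz(s,299,250,.225),wonz(s,293,200,.225), wonz(s,437,260,.21))
E
```

```text
0.225 (np.float64(289.85946692736917), np.float64(222.0163413431044))
0.205 (np.float64(289.06789802307054), np.float64(213.8960351281409))
0.168 (np.float64(287.8852835384768), np.float64(201.87566381496336))
0.158 (np.float64(287.61502533270703), np.float64(199.14705644975308))
panel arm root (np.float64(294.3568006679869), np.float64(250.61204163606243))
[ 0.56492099 -0.19163736  0.225     ] [ 0.52916214 -0.1873465   0.225     ] [ 0.61070119 -0.08372679  0.21      ]
```

Run:
```python
import cv2
a=cv2.imread("pics/w1.png")[180:280,250:350]; cv2.imwrite("pics/w1c.png",cv2.convertScaleAbs(cv2.resize(a,None,fx=6,fy=6,interpolation=cv2.INTER_CUBIC),alpha=2.0,beta=20))
```

```text
(no output)
```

View pics/w1c.png

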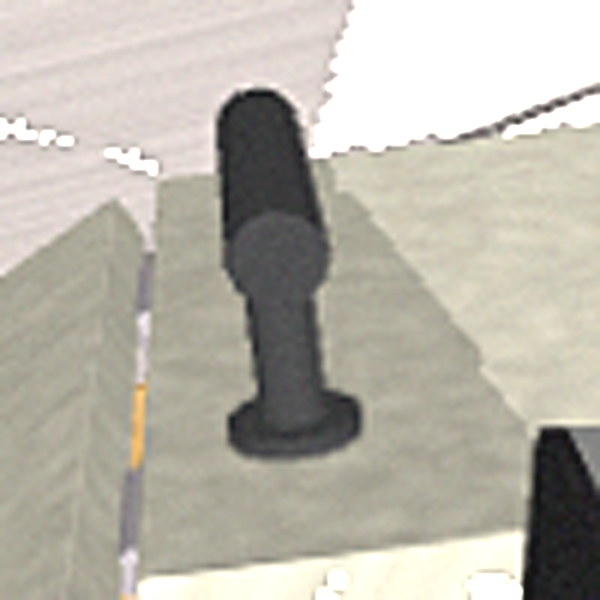

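Run:
```python
from h import *
s=robot.get_state(); print(wonz(s,296.3,222.5,.225), s["time"],s["eef_pos"],Ro.from_quat(np.roll(s["orientation"],-1)).as_matrix().round(3))
```

```text
[ 0.54490715 -0.18885615  0.225     ] 2.65 [ 0.54236359 -0.20159148  0.28922552] [[-0.968  0.251 -0.022]
 [ 0.251  0.968 -0.011]
 [ 0.018 -0.016 -1.   ]]
```

Emit:
{"method": "send_rows", "body": {"deltas": [0,0.37,0.3,-0.15,-0.18,0,0,0,0.8,0,0,0,0,0,0.8,0,0,0,0,0,0.8,0,0,0,0,0,0.5,0,0,0]}}

```text
time: 3.07
eef_pos: [0.5463, -0.1877, 0.1944]
orientation: [0.004, 0.126, 0.992, -0.0]
ft_force: [-0.1, 0.3, -0.8]
opening: 0.0601
```

Run:
```python
from h import *
import cv2
s=robot.get_state();print(s["eef_pos"],s["orientation"],s["ft_force"])
im=robot.camera("wrist"); cv2.imwrite("pics/w2.png",im[:,:,::-1])
```

```text
[ 0.54625788 -0.1876528   0.19439981] [ 4.46568442e-03  1.25911478e-01  9.92031392e-01 -2.74352952e-04] [-0.05301854  0.31355615 -0.82437051]
```

View pics/w2.png

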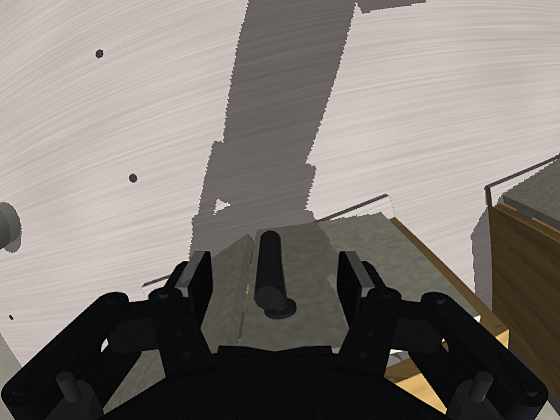

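Run:
```python
from h import *
s=robot.get_state(); print(s["eef_pos"],wonz(s,269,298,.225))
```

```text
[ 0.54477772 -0.18667049  0.19124105] [ 0.54327559 -0.18930525  0.225     ]
```

Emit:
{"method": "send_rows", "body": {"deltas": [0,-0.1,0.2,0,0,0,0,0,0,0,0,0,0,0,0,0,0,0,0,0,0,0,0,0,0,0,0,0,0,0], "claw": 0, "grip_force": 40}}

```text
time: 3.53
eef_pos: [0.5417, -0.189, 0.1846]
orientation: [-0.001, 0.124, 0.992, -0.002]
ft_force: [2.6, 1.5, -6.5]
opening: 0.0112
```

Emit:
{"method": "send_rows", "body": {"deltas": [0.24,0.09,0,0,0,0.57,0.24,0.09,0,0,0,0.57,0.24,0.09,0,0,0,0.57,0.24,0.09,0,0,0,0.57,0.24,0.09,0,0,0,0.57]}}

```text
time: 3.95
eef_pos: [0.5143, -0.1631, 0.1846]
orientation: [0.003, 0.277, 0.961, -0.0]
ft_force: [1.1, -0.3, -5.1]
opening: 0.0108
```

```bash
cat > chk.py <<'E'
from h import *
s=robot.get_state();p=s["eef_pos"];H=np.array([.6115,-.083]);v=p[:2]-H
M=Ro.from_quat(np.roll(s["orientation"],-1)).as_matrix();ph=np.arctan2(v[1],v[0]);ph-=2*np.pi*(ph>0)
print("p",p,"r",np.hypot(*v),"theta",.231+(-2.133-ph),"F",s["ft_force"],"open",s["opening"],"yawY deg",np.degrees(np.arctan2(M[1,1],M[0,1])),"z",M[:,2].round(3))
t=np.array([np.sin(ph),-np.cos(ph),0]);print("tangent tool",M.T@t,"out tool",M.T@np.array([*v/np.hypot(*v),0]))
E
python3 chk.py
```

```text
p [ 0.5143208  -0.16314395  0.18462387] r 0.12596368394099922 theta 0.5499694917699843 F [ 1.09466737 -0.28494924 -5.13176604] open 0.01083761018494561 yawY deg 57.85306921210106 z [ 0.005 -0.002 -1.   ]
tangent tool [ 0.94919019  0.31466459 -0.00491788] out tool [ 0.31465584 -0.94920258 -0.00248206]
```

Emit:
{"method": "send_rows", "body": {"deltas": [0.25,0.08,0,0,0,0.57,0.25,0.08,0,0,0,0.57,0.25,0.08,0,0,0,0.57,0.25,0.08,0,0,0,0.57,0.25,0.08,0,0,0,0.57]}}

```text
time: 4.37
eef_pos: [0.4945, -0.1277, 0.1846]
orientation: [0.007, 0.423, 0.906, 0.003]
ft_force: [5.0, -0.4, -6.2]
opening: 0.0106
```

```bash
python3 chk.py
```

```text
p [ 0.49445078 -0.12772211  0.18456852] r 0.1253019871573635 theta 0.8746297652311076 F [ 4.97926131 -0.35561096 -6.20875522] open 0.010604073328417521 yawY deg 39.91144026194931 z [ 0.015 -0.001 -1.   ]
tangent tool [ 0.94549939  0.32556023 -0.00643711] out tool [ 0.32545704 -0.94546303 -0.01331819]
```

Emit:
{"method": "send_rows", "body": {"deltas": [0.25,0.09,0,0,0,0.57,0.25,0.09,0,0,0,0.57,0.25,0.09,0,0,0,0.57,0.25,0.09,0,0,0,0.57,0.25,0.09,0,0,0,0.57]}}

```text
time: 4.78
eef_pos: [0.4866, -0.0881, 0.1846]
orientation: [0.01, 0.559, 0.829, 0.003]
ft_force: [5.3, -2.4, -7.5]
opening: 0.0107
```

```bash
python3 chk.py
```

```text
p [ 0.48659186 -0.08814519  0.18456137] r 0.12501406767150516 theta 1.1984241641264612 F [ 5.31501879 -2.40678832 -7.4750569 ] open 0.010705498746118236 yawY deg 22.025301645805865 z [ 0.021 -0.006 -1.   ]
tangent tool [ 0.94166065  0.3364942  -0.0068464 ] out tool [ 0.33629368 -0.94152498 -0.02091101]
```

Emit:
{"method": "send_rows", "body": {"deltas": [0.25,0.09,0,0,0,0.5,0.22,0.08,0,0,0,0.5,0.15,0.05,0,0,0,0.2,0,0,0,0,0,0]}}

```text
time: 5.12
eef_pos: [0.4873, -0.0676, 0.1846]
orientation: [0.012, 0.613, 0.79, 0.004]
ft_force: [3.8, -0.5, -5.4]
opening: 0.0107
```

```bash
python3 chk.py
python3 - <<'E'
from h import *
import cv2
im=robot.camera("top"); cv2.imwrite("pics/top3.png",cv2.convertScaleAbs(im[:,:,::-1],alpha=1.5))
E
```

```text
p [ 0.4873341  -0.06762315  0.18456307] r 0.12511442135404527 theta 1.3628065116873767 F [ 3.80058141 -0.47256248 -5.37243093] open 0.010668663165646984 yawY deg 14.333463305334801 z [ 0.024 -0.009 -1.   ]
tangent tool [ 0.9311111   0.36468391 -0.00614513] out tool [ 0.36443381 -0.93089375 -0.02499634]
```

View pics/top3.png

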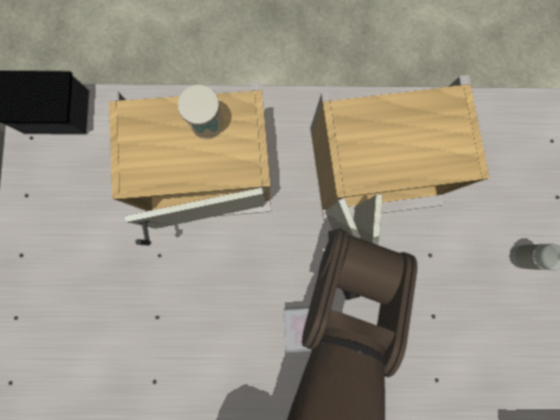

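The door is folded, with the first panel at about 1.36 rad. Now I'll release it and go straight up.

Emit:
{"method": "send_rows", "body": {"deltas": [0,0,0,0,0,0,0,0,0,0,0,0,0,0,0,0,0,0,0,0,0,0,0,0,0,0,-0.2,0,0,0], "claw": 45}}

```text
time: 5.58
eef_pos: [0.4886, -0.0685, 0.1942]
orientation: [0.015, 0.613, 0.79, 0.005]
ft_force: [-0.4, 0.1, -1.3]
opening: 0.0453
```

Emit:
{"method": "send_rows", "body": {"deltas": [0,0,-0.5,0,0,0,0,0,-0.8,0,0,0,0,0,-0.8,0,0,0,0,0,-0.8,0,0,0,0,0,-0.8,0,0,0]}}

```text
time: 6.0
eef_pos: [0.4829, -0.0671, 0.3073]
orientation: [0.011, 0.613, 0.79, 0.003]
ft_force: [0.8, -0.4, -0.4]
opening: 0.045
```

Emit:
{"method": "send_rows", "body": {"deltas": [0.9,0.2,-0.1,0,0,0,0.9,0.2,-0.1,0,0,0,0.9,0.2,-0.1,0,0,0,0.9,0.2,-0.1,0,0,0,0.9,0.2,-0.1,0,0,0]}}

```text
time: 6.42
eef_pos: [0.482, 0.0698, 0.3355]
orientation: [0.022, 0.617, 0.787, 0.008]
ft_force: [0.2, 0.2, 0.7]
opening: 0.0451
```

Emit:
{"method": "send_rows", "body": {"deltas": [0.7,0,0,0,0,0,0.5,0,0,0,0,0,0,0,0,0,0,0,0,0,0,0,0,0,0,0,0,0,0,0]}}

```text
time: 6.83
eef_pos: [0.4732, 0.1106, 0.3409]
orientation: [0.025, 0.614, 0.789, 0.011]
ft_force: [-0.1, 0.2, -0.8]
opening: 0.0449
```

Run:
```python
from h import *
import cv2
im=robot.camera("top"); cv2.imwrite("pics/top4.png",cv2.convertScaleAbs(im[:,:,::-1],alpha=1.5))
a=im[170:300,280:460,::-1]; cv2.imwrite("pics/top4c.png",cv2.convertScaleAbs(cv2.resize(a,None,fx=4.4,fy=4.4,interpolation=cv2.INTER_CUBIC),alpha=1.5))
print(robot.get_state()["qd"],robot.get_state()["time"])
```

```text
[-0.01164923  0.00637525  0.00143348 -0.00046406 -0.00375762  0.0012925 ] 6.8833
```

View pics/top4.png

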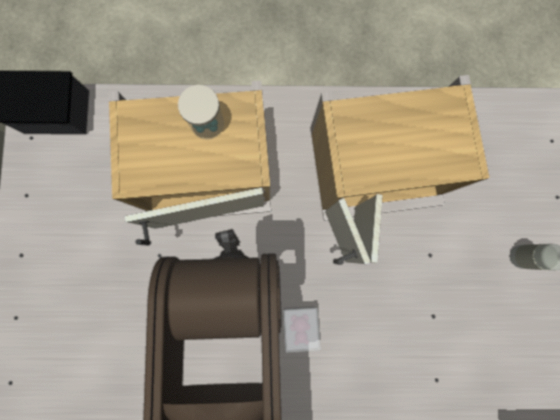

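View pics/top4c.png

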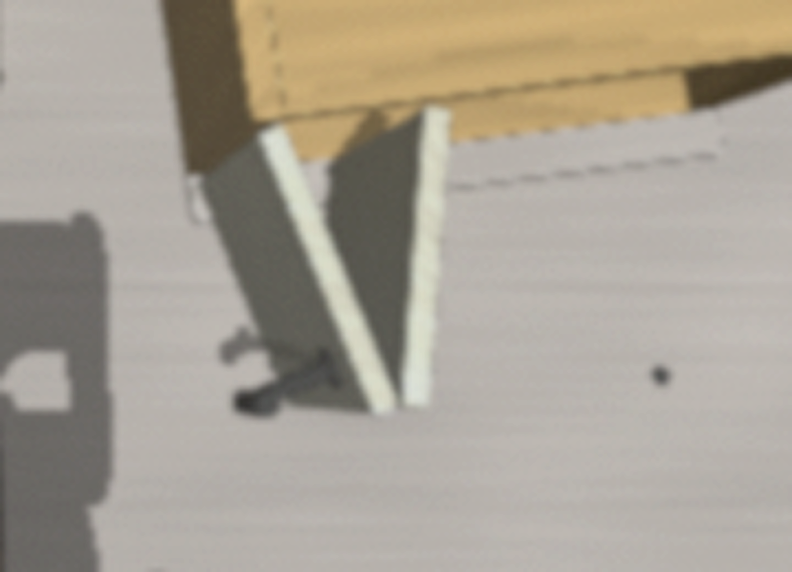

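The first panel measures about 1.32 rad from the picture. The plain door sits at the same pixels as at the start, and the arm is clear, so I'm handing in.

Run:
```python
from station import robot
print(robot.job_done())
```

```text
the job is handed in; nothing more can be done
None
```

The bifold door, on the right-hand cupboard, is folded open. I gripped its post, pulled it around the hinge arc with the wrist turning along, then released it, lifted straight up and moved clear. I handed the job in at about 6.9 s; it reports no verdict.

- **Opening angle:** the first panel measures about 1.32 rad in the last top view. The gripper position gave 1.36 just before release. Both are above the 1.18 needed, though short of the 1.40 end stop.
- **Other cupboard:** its one-piece door shows at the same pixels as in the first picture.
- **Clearance and forces:** after the retreat the arm was about 0.18 m from the handle, with wrist force below 1 N. The highest wrist reading between moves was about 10 N.
- **Disagreements:** the TCP's distance from my estimated hinge read 125–126 mm during the pull, against the 128 mm given. That fits a hinge estimate 2–3 mm off. The first handle estimates from the top and wrist cameras differed by about 3 mm.

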